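# Put a specimen tray away and shut the drawer's glazed lid on its locking stay

## Robot

A 7-joint arm with a two-finger parallel gripper is mounted at the origin on the work surface. World frame = base frame: x ahead of the robot, y to its left, z up, the work surface at z = 0. Lengths are in m, angles in rad, forces in N, time in s.
With the tool pointing down it reaches from about 0.4 to 0.85 m from the base axis. Payload 10.4 kg.
Tool frame: the origin (TCP) lies midway between the tips of the shut fingers; the grasp point (between the pads) lies 19 mm behind it; z points along the fingers, x is the direction in which the jaws open and shut, and the axes are right-handed (so a half turn about z gives the same grasp; the last joint's range is limited). The gripper opens to 85 mm and grips with 20 to 120 N. Pads are 22 mm wide; open, the fingers measure 114 mm over their backs; the gripper's body (76 mm by 85 mm) begins 54 mm behind the grasp point. The pads swing forward as they close: fully open they stand 13 mm farther back than shut.
Start: joints at [1.177, 0.332, -0.065, 1.46, 0.022, 1.35, -0.088], TCP at [0.226, -0.583, 0.231] pointing down, gripper open.
Joint ranges: [-2.6, 2.6], [-0.5, 2.12], [-1.47, 1.34], [0.16, 2.42], [-1.27, 4.41], [0.06, 2.06], [-2.6, 2.6]. Speed limits (rad/s): [2.22, 2.22, 2.79, 2.79, 3.14, 3.14, 3.14].

## Interface

Orientations are given as a unit quaternion [x, y, z, w].
In Python, from workcell import manip, cams gives the robot as it stands.
- The arm moves only by the tool move_arm, never from a script. Its argument "moves" is a list of rows, each a list of 7 numbers: the turn, a rotation vector about the tool's x, y, z in degrees, then the shift along the tool's x, y, z in m, then the finger opening in m, from 0 to 0.0854. A call has 1 to 10 rows; each row is the pose to reach, as a shift and turn from the pose commanded when the call began, along the tool's axes at that moment; what a row does not reach only later rows make up. A row lasts 1/10 s, in which the tool goes at most 50 mm and 8.59 degrees, less where a joint would pass 70% of its speed; a pose out of reach is approached as far as the arm can. A call with a gripper value outside its range is refused whole. The fingers move at their own pace and stop on an object; "grip_force" is the grip in N (left out, the last holds). Time passes only in rows, so rows that repeat a pose let the fingers close. It gives the time, the measured TCP pose, the force and the opening at its end, in the units of the state.
- manip.get_obs(): the state, without advancing time (a new reading comes with each control period).
- cams.camera(name): name is "scene" or "side" or "wrist"; returns the picture (400x640x3 uint8, red, green, blue); there is no depth.
- cams.camera_params(name): a dict with "fx", "fy", "cx", "cy" (pixels), "xyz" and "rotation" of the camera in the world. Camera axes: x right, y up, looking along -z (the intrinsics and any distortion apply to the point x, -y, -z); pixel columns grow to the right and rows downward; lengths in m; the calibration is good to about 2 mm. A picture is of the moment at which its call begins: read the wrist's pose just before it. camera_params takes no time and is no camera call; for the wrist camera it gives the pose at the moment of the call.
- manip.hand_in(): hands the job in, once; it reports no verdict.
The state is a dict: "clock": time; "joint_pos": joint angles; "joint_velocities": joint speeds; "tau": joint torques, N m; "position": TCP position; "ee_rot": TCP orientation; "ft_force": force on the tool from outside, world axes, zero at the start; "torque": the same for the moment, N m; "grip_width": opening from 0.0 (shut) to 1.0 (fully open).
Only numpy, scipy, OpenCV 4.12 (cv2) and the standard library are available. Lean on these libraries where they do the work, as an engineer would, in place of code of your own. Each camera call takes 0.05 s, during which the arm holds its last target. There are 200 camera calls.

## Task

Put the little white tray with the orange crab into the empty bay of the wooden specimen drawer (the bay with the green floor), flat on the bay's floor. Then lift the lid's notched stay off its peg by the red knob and lower the glazed lid gently until it is fully shut. Leave the other trays, the dish, jar, jug and wash bottle where they are.

Things in the scene. Friction and masses are not known exactly. Their poses are not given: they have to be found in the camera images.
- drawer: Wooden specimen drawer, fixed on the bench: 250 (x) by 225 (y) by 70 mm high, open on top, walls 7 mm. Origin: centre of its underside. Lid hinge on its +y side, stay on its +x end. Floor 8 mm above the bench; two partitions, 4 mm thick and 20 mm high above the floor, make three bays along x, each 76 (x) by 211 mm (y), centred at x = -80, 0, +80 mm. Two bays hold trays; which is free varies.
- card: Green paper card stuck flat on the floor of the one empty bay, 70 (x) by 203 mm (y), under 2 mm thick, nothing to collide with. Origin: centre of that bay, at the height of the drawer's floor (8 mm above the bench); axes parallel to the drawer's.
- crab_tray: Open white tray, a crab fixed in it below its rim: 68 (x) by 58 (y) by 40 mm high, walls 3 mm, about 130 g. Origin: centre of its underside. Starts on the bench on the robot's right. With its axes parallel to the drawer's, either way round, and gripped across its 58 mm (y), it enters the bay with 4 mm to spare each side in x, and there is room for the fingers along y.
- whelk_tray: A tray of the same size with a pale whelk shell, already in a bay; not to be disturbed. Origin: centre of its underside.
- urchin_tray: A tray of the same size with a purple urchin, already in a bay; not to be disturbed. Origin: centre of its underside.
- lid (a joint): Angle of the lid, rad: 0 shut and flush, 1.75 at the start (open, leaning 10 degrees back beyond upright), 1.80 at its stop. The lid is a clear pane in a wooden frame 18 mm wide, 14 mm thick, 250 by 225 mm, 380 g. Locked while the stay's notch sits on the peg. Hinge stiff and damped: free of the stay, the lid stays where it is left above about 1 rad; lower down it sinks slowly by itself (under 1 rad/s).
- lid_hinge (a point): Middle of the lid's hinge line: 112.5 mm from the drawer's origin along the drawer's +y, 70 mm above the bench. The line runs along the drawer's x. With the lid at angle t, the lid's underside runs from here by cos(t) along the drawer's -y and sin(t) up. The axes of this point turn with the lid.
- lid_edge (a point): Point on the lid's outer (when shut, upper) face, in the middle of the rail opposite the hinge: 216 mm from the hinge line along the lid, 14 mm off its underside; 84 mm above the bench when shut. Its x axis is the drawer's, z points out of the outer face. The lid can be pushed shut on this face.
- stay (a joint): Angle of the stay on its lid pivot relative to the lid, rad: 2.19 at the start, about 0 with the lid shut; lifting the knob lowers it. The stay is a flat steel bar 4 mm thick, 23 mm wide, 140 g, outside the drawer's +x end, pivoted on the lid 60 mm from the hinge line and 6 mm above the lid's underside. It swings freely and drops by its own weight onto the peg.
- stay_knob (a point): Middle of the red knob at the free end of the stay: a cylinder 14 mm thick and 32 mm long along the drawer's x, standing out from the bar's outer face. Grip it from above, a finger either side along the drawer's y. It lies 151 mm from the lid pivot along the bar and 12 mm above the bar's line; at the start 74 mm above the bench.
- stay_notch (a point): Seat of the notch in the stay's lower edge: the peg's centre lies here when the stay is locked. The notch is 10 mm wide and 9 mm deep with walls square to the bar. From the notch towards the pivot the lower edge is plain: it may rest on the peg, and slides over it as the lid goes down.
- stay_peg (a point): Centre of the brass peg, 8 mm thick, on the drawer's +x end, 110 mm from the hinge line along -y, 14 mm below it. To unlock: raise the notch more than 9 mm off the peg (15 to 20 is good), then, still raised, draw the knob 15 to 25 mm slowly along the drawer's -y; the lid comes along, about 0.4 rad for 24 mm, at 10 to 15 N. Then the bar's plain edge may be let down on the peg.
- dish: Covered glass dish, 94 mm across, 20 mm high, on the bench on the robot's right; leave alone. Origin: centre of its underside.
- jar: Amber jar with a black lid, 60 mm across, 85 mm high, on the bench on the robot's right; leave alone. Origin: centre of its underside.
- wash_bottle: White wash bottle with a blue spout, 72 mm across, 215 mm high, on the robot's left; leave alone. Origin: centre of its underside.
- jug: Clear plastic jug, 124 mm across, 150 mm high, far right; leave alone. Origin: centre of its underside.
Mind the look-alikes: they are no part of the job. Leave any blue look-alike of the crab_tray alone.

How it is judged:
On the way, in this order (a step that is already met when the one before it is completed fails the run):
1. the crab tray stands flat in the green bay, let go, with the lid still locked open (x of crab_tray in the frame of card between -0.014 and 0.014 m and y of crab_tray in the frame of card between -0.085 and 0.085 m and z of crab_tray in the frame of card below 0.006 m and angle between crab_tray's own z axis and vertical below 0.1 rad and contact force between the fingers and crab_tray below 0.2 N and value of joint lid above 1.7 rad), for 0.2 s.
2. the fingers hold the stay lifted off its peg and the lid has started down (distance between stay_notch and stay_peg above 0.01 m and contact force between the fingers and stay above 0.2 N and value of joint lid below 1.68 rad), for 0.1 s.
At the end, for the whole second after the job is handed in: The crab tray stands flat (within 0.1 rad) on the floor of the green bay (within 14 mm of the bay's centre along the drawer's x, anywhere along its y, its underside within 6 mm of the floor), at rest, and the lid is shut to within 0.025 rad (about 5 mm at its edge) (x of crab_tray in the frame of card between -0.014 and 0.014 m and y of crab_tray in the frame of card between -0.085 and 0.085 m and z of crab_tray in the frame of card below 0.006 m and angle between crab_tray's own z axis and vertical below 0.1 rad and value of joint lid below 0.025 rad and linear speed of crab_tray below 0.02 m/s); the robot touches nothing.
It fails at once if the lid is slammed: it goes down faster than 2.2 rad/s (velocity of joint lid below -2.2 rad/s).
It fails at once if the crab tray is tipped by more than 0.6 rad (angle between crab_tray's own z axis and vertical above 0.6 rad).
It fails at once if one of the trays already in the drawer is moved by more than 20 mm (distance of any of whelk_tray, urchin_tray from where it was at the start of the episode above 0.02 m).
It fails at once if the dish, jar, wash bottle or jug is moved by more than 30 mm or knocked over (distance of any of dish, jar, wash_bottle, jug from where it was at the start of the episode above 0.03 m or angle between any of dish, jar, wash_bottle, jug's own z axis and vertical above 0.35 rad).
It also fails if it takes over 72 s, if anything falls off the work surface, if the arm or the gripper's body presses on something with over 40 N, if the wrist force passes 120 N, or if a joint passes its speed limit or range.

## Working session

There is one attempt and no reset: what is moved stays moved. The work goes in short steps, Python scripts to look and compute and a tool call to move; the robot and the scene stay as the last step left them, time stands still between calls to the robot, and variables do not carry over. Pictures are saved under pics/ and viewed, about 8 in all and at most 12, crops included, and the job is handed in when it is done.

Besides the shell and the picture viewer there is one more tool, called after "Request:" by a JSON object that holds its "api" and its "payload", one argument or row to a line. move_arm: Moves the arm, as the interface text tells. Its arguments: {"type":"object","properties":{"moves":{"type":"array","items":{"type":"array","items":{"type":"number"}}},"grip_force":{"type":"number"}},"required":["moves"]}

```bash
ls; mkdir -p pics; python3 - <<'E'
from workcell import manip, cams
import cv2, numpy as np
o=manip.get_obs(); print({k:np.round(v,3).tolist() for k,v in o.items()})
for n in ["scene","side","wrist"]:
    p=cams.camera_params(n); print(n,{k:np.round(v,4).tolist() for k,v in p.items() if not isinstance(v,str)})
    cv2.imwrite(f"pics/{n}0.png",cams.camera(n)[:,:,::-1])
E
```

```text
pics
{'clock': 0.0, 'joint_pos': [1.177, 0.333, -0.065, 1.461, 0.022, 1.35, -0.089], 'joint_velocities': [-0.0, 0.001, -0.001, -0.002, 0.001, -0.001, -0.001], 'tau': [-0.001, -62.545, 0.049, -39.16, 0.016, 0.01, 0.0], 'position': [0.226, -0.582, 0.231], 'ee_rot': [0.825, -0.565, -0.001, -0.0], 'ft_force': [-0.464, -0.177, -1.238], 'torque': [-0.03, 0.021, -0.057], 'grip_width': 1.004}
scene {'fx': 392.3273, 'fy': 392.3273, 'cx': 315.8458, 'cy': 200.5383, 'xyz': [1.1805, -0.6284, 0.7456], 'rotation': [0.4183, 0.1799, 0.358, 0.8152]}
side {'fx': 378.5732, 'fy': 378.5732, 'cx': 322.2965, 'cy': 205.4502, 'xyz': [0.0598, 0.7035, 0.8896], 'rotation': [-0.1143, 0.3587, 0.8904, -0.2558]}
wrist {'fx': 323.3099, 'fy': 323.3099, 'cx': 315.0275, 'cy': 201.0516, 'xyz': [0.2964, -0.555, 0.3723], 'rotation': [-0.1241, 0.0851, -0.559, 0.8154]}
```

View pics/scene0.png

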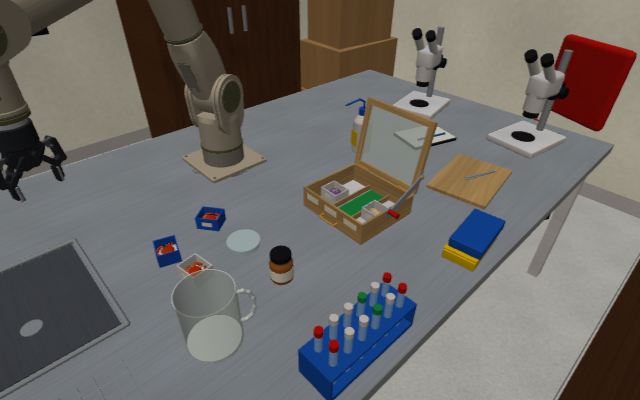

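View pics/side0.png

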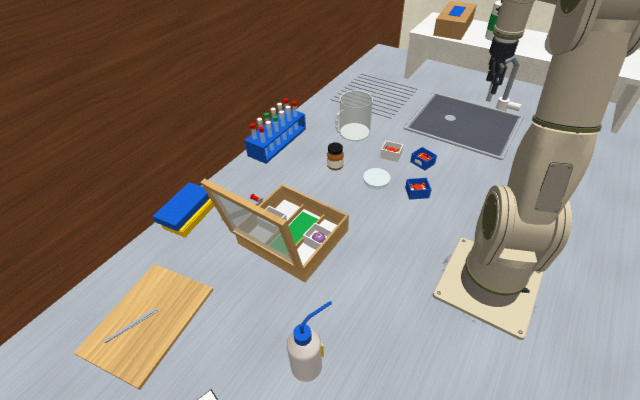

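The scene view shows the crab tray at (195,268), the drawer at (365,205) with the green bay in the middle, and the knob at (393,213). The side view shows the tray at (392,150), the drawer at (290,230) and the knob at (255,198).

```bash
cat > h.py <<'E'
from workcell import manip, cams
import cv2, numpy as np
from scipy.spatial.transform import Rotation as R
def ray(p,uv):
    uv=np.atleast_2d(np.asarray(uv,float))
    d=np.c_[(uv[:,0]-p['cx'])/p['fx'],-(uv[:,1]-p['cy'])/p['fy'],-np.ones(len(uv))]
    r=np.array(p['rotation']); r=R.from_quat(r) if r.size==4 else R.from_matrix(r)
    return np.array(p['xyz']),r.apply(d)
def plane(p,uv,z):
    o,d=ray(p,uv); return o+d*((z-o[2])/d[:,2])[:,None]
def tri(p1,a,p2,b):
    o1,d1=ray(p1,a);o2,d2=ray(p2,b);d1=d1[0];d2=d2[0]
    s=np.linalg.lstsq(np.c_[d1,-d2],o2-o1,rcond=None)[0]
    x,y=o1+s[0]*d1,o2+s[1]*d2
    return (x+y)/2,np.linalg.norm(x-y)
def proj(p,X):
    r=R.from_quat(p['rotation']); c=r.inv().apply(np.atleast_2d(X)-np.array(p['xyz']))
    return np.c_[p['cx']-p['fx']*c[:,0]/c[:,2],p['cy']+p['fy']*c[:,1]/c[:,2]]
def hsv(im,lo,hi):  # im RGB
    return cv2.inRange(cv2.cvtColor(im,cv2.COLOR_RGB2HSV),np.array(lo),np.array(hi))
E
python3 - <<'E'
from h import *
S=cv2.imread('pics/scene0.png')[:,:,::-1].copy(); D=cv2.imread('pics/side0.png')[:,:,::-1].copy()
ps=cams.camera_params('scene');pd=cams.camera_params('side')
for n,im,p in(('scene',S,ps),('side',D,pd)):
    m=hsv(im,(60,150,60),(80,255,200)); k,l,st,c=cv2.connectedComponentsWithStats(m); i=1+st[1:,4].argmax()
    cn=max(cv2.findContours((l==i).astype(np.uint8),0,2)[0],key=cv2.contourArea)[:,0]
    w=plane(p,cn,.009)[:,:2].astype(np.float32); print(n,'card',st[i],cv2.minAreaRect(w*1000), cv2.boxPoints(cv2.minAreaRect(w)).round(3).tolist())
    m=hsv(im,(0,170,100),(6,255,255))|hsv(im,(175,170,100),(180,255,255)); k,l,st,c=cv2.connectedComponentsWithStats(m)
    print('red',[(st[j].tolist(),c[j].round(1).tolist()) for j in range(1,k) if st[j,4]>8])
def crop(im,x,y,w,h,f): return cv2.resize(im[y:y+h,x:x+w],None,fx=f,fy=f,interpolation=cv2.INTER_CUBIC)
a=crop(S,295,95,140,150,4)[:300*2,:]; 
b=crop(S,150,240,80,60,3);c=crop(D,370,130,80,60,3)
out=np.zeros((600,800,3),np.uint8); out[:,:560]=a; out[:180,560:]=b; out[180:360,560:]=c
cv2.imwrite('pics/m1.png',out[:,:,::-1])
cv2.imwrite('pics/m2.png',crop(D,195,170,160,115,5)[:,:,::-1])
E
```

```text
scene card [340 191  43  24 411] ((537.3192138671875, 170.24794006347656), (149.18434143066406, 52.34822463989258), 88.2259750366211) [[0.5090000033378601, 0.09700000286102295], [0.5609999895095825, 0.0949999988079071], [0.5659999847412109, 0.24400000274181366], [0.5130000114440918, 0.2460000067949295]]
red [([566, 34, 70, 95, 846], [607.8, 63.5]), ([388, 210, 11, 8, 45], [392.7, 213.0]), ([206, 213, 6, 4, 10], [208.3, 213.7]), ([163, 244, 5, 6, 9], [165.6, 246.7]), ([196, 262, 6, 3, 9], [198.3, 263.0]), ([194, 266, 7, 4, 9], [197.2, 267.0]), ([384, 272, 7, 11, 51], [386.7, 276.4]), ([399, 283, 8, 11, 59], [402.1, 287.1]), ([314, 326, 9, 12, 78], [317.8, 330.8]), ([329, 340, 10, 13, 80], [333.2, 345.2])]
side card [289 212  29  32 421] ((548.1913452148438, 105.17697143554688), (115.26063537597656, 58.408260345458984), 88.71025085449219) [[0.5180000066757202, 0.04800000041723251], [0.5759999752044678, 0.04699999839067459], [0.5789999961853027, 0.16200000047683716], [0.5199999809265137, 0.16300000250339508]]
red [([283, 98, 6, 6, 26], [285.6, 100.1]), ([292, 101, 5, 5, 25], [294.0, 103.0]), ([249, 123, 7, 6, 32], [252.3, 125.5]), ([258, 126, 5, 6, 22], [260.4, 128.5]), ([423, 153, 5, 6, 10], [424.8, 155.1]), ([251, 194, 8, 7, 31], [254.0, 197.2])]
```

View pics/m1.png

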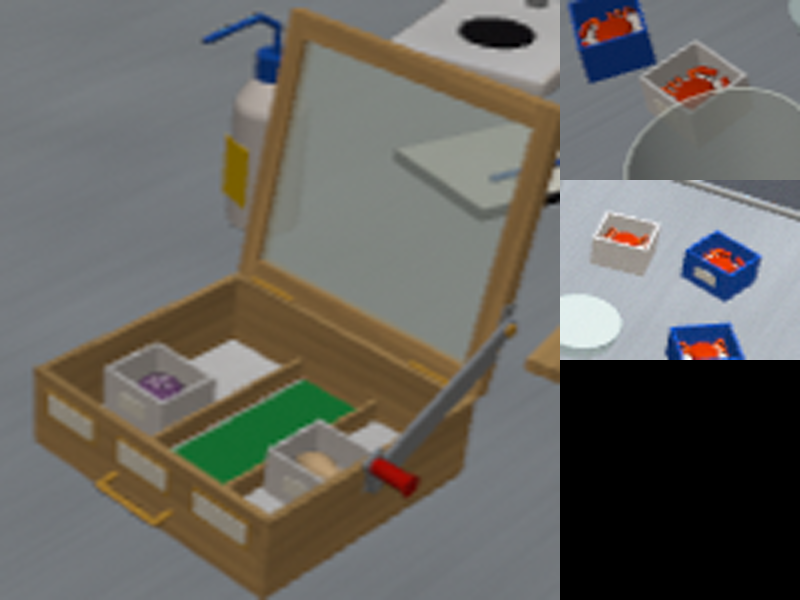

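View pics/m2.png

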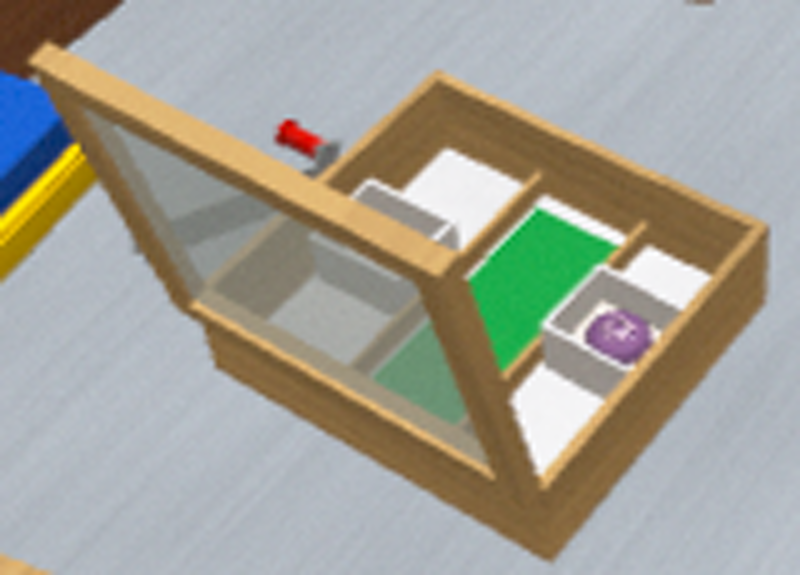

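Front rim corners: scene (304,187.5) and (361,225); side (348.4,215.6) and (282.2,184.6). The knob is visible in both views. The tray rim is at about (383–403,141–153) in the side view.

```bash
python3 - <<'E'
from h import *
ps=cams.camera_params('scene');pd=cams.camera_params('side')
off=-.4
FL=((303.9,187.3),(348.2,215.3)); FR=((361,224.6),(282,184.4))
for n,q in(('FL',FL),('FR',FR)):
    print(n,tri(ps,q[0],pd,q[1]),plane(ps,q[0],.07),plane(pd,q[1],.07))
print('FRbottom',plane(ps,(361,244),0))
print('knob',tri(ps,(393.5,213.5),pd,(254,197)))
print('lid corner TR',[plane(ps,(295+293/4,95+10/4),.28)])
print('rim side',plane(pd,[(383.3,140.5),(403.2,141.5),(401.5,152.8),(381,149.5)],.04).round(3).tolist())
s=lambda x,y:(150+(x-560)/3-.3,240+y/3-.3)
print('rim scene',plane(ps,[s(640,78),s(697,40),s(748,75)],.04).round(3).tolist())
print('jug rim top scene',[plane(ps,[(173,300),(240,285)],.15).round(3).tolist()])
print('jug base side',plane(pd,[(340,131),(370,131)],0).round(3).tolist())
o=manip.get_obs();print(R.from_quat(o['ee_rot']).as_matrix().round(3))
p=cams.camera_params('wrist');Rt=R.from_quat(o['ee_rot']);print('cam in tool',Rt.inv().apply(np.array(p['xyz'])-o['position']),(Rt.inv()*R.from_quat(p['rotation'])).as_matrix().round(3))
E
```

```text
FL (array([0.41710055, 0.03238829, 0.06752915]), np.float64(0.0010628867909884421)) [[0.42039485 0.03021543 0.07      ]] [[0.41568238 0.03397645 0.07      ]]
FR (array([0.66200226, 0.02635338, 0.06988   ]), np.float64(0.003552118390981555)) [[0.66078091 0.02503837 0.07      ]] [[0.66331635 0.02754561 0.07      ]]
FRbottom [[0.66470494 0.0283459  0.        ]]
knob (array([0.69590776, 0.12329393, 0.07708609]), np.float64(0.0038898004245714315))
lid corner TR [array([[0.40896457, 0.31721394, 0.28      ]])]
rim side [[0.506, -0.389, 0.04], [0.44, -0.422, 0.04], [0.417, -0.356, 0.04], [0.489, -0.336, 0.04]]
rim scene [[0.436, -0.407, 0.04], [0.427, -0.349, 0.04], [0.493, -0.339, 0.04]]
jug rim top scene [[[0.632, -0.489, 0.15], [0.687, -0.373, 0.15]]]
jug base side [[0.705, -0.409, 0.0], [0.601, -0.471, -0.0]]
[[ 0.362 -0.932 -0.   ]
 [-0.932 -0.362  0.001]
 [-0.001  0.    -1.   ]]
cam in tool [-9.41170238e-05 -7.51464696e-02 -1.41736537e-01] [[ 1.     0.002 -0.001]
 [ 0.002 -0.955 -0.298]
 [-0.001  0.298 -0.955]]
```

View pics/wrist0.png

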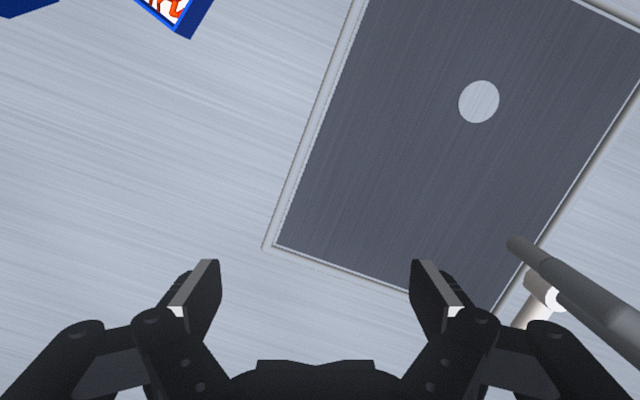

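The wrist view shows the sink, and a blue look-alike at its top edge. The crab tray is at about (0.4645,-0.373), turned about 8.6°. I'll move above it.

Request:
{"api": "move_arm", "payload": {
  "moves": [
    [0,0,2,-0.015,-0.04,0,0.085],
    [0,0,5,-0.03,-0.085,0,0.085],
    [0,0,8,-0.047,-0.13,0,0.085],
    [0,0,12.6,-0.063,-0.175,0,0.085],
    [0,0,12.6,-0.08,-0.22,0,0.085],
    [0,0,12.6,-0.096,-0.265,0,0.085],
    [0,0,12.6,-0.108,-0.298,0,0.085],
    [0,0,12.6,-0.108,-0.298,0,0.085],
    [0,0,12.6,-0.108,-0.298,0,0.085]
  ]
}}

```text
clock: 1.05
position: [0.4653, -0.3734, 0.231]
ee_rot: [0.759, -0.651, -0.0, 0.0]
ft_force: [-0.8, -1.2, 0.5]
grip_width: 0.994
```

```bash
python3 - <<'E'
from h import *
p=cams.camera_params('wrist'); im=cams.camera('wrist'); o=manip.get_obs()
print(o['position'],R.from_quat(o['ee_rot']).as_matrix().round(3).tolist())
np.save('w1.npy',im); cv2.imwrite('pics/w1.png',im[:,:,::-1])
E
```

```text
[ 0.46440059 -0.37456664  0.23104479] [[0.15, -0.989, -0.001], [-0.989, -0.15, -0.0], [0.0, 0.001, -1.0]]
```

View pics/w1.png

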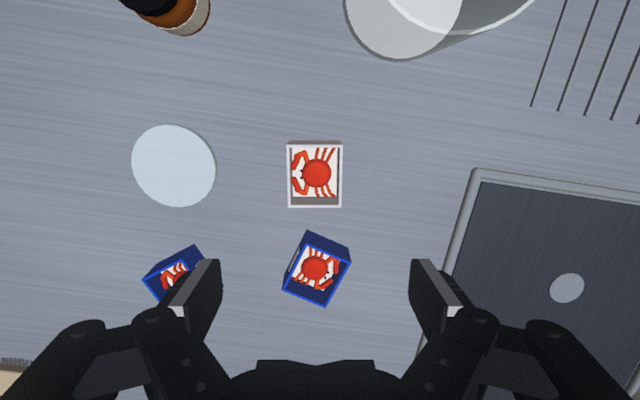

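The tray is nearly aligned: its rim corners are at about (287,144), (342,144), (341,208) and (288,208). A blue tray sits behind it at (316,270), clear of the finger sides.

```bash
python3 - <<'E'
from h import *
p=cams.camera_params('wrist'); o=manip.get_obs()
im=np.load('w1.npy'); 
roi=im[120:225,265:365].astype(int)
m=((roi.min(2)>185)).astype(np.uint8); k,l,st,c=cv2.connectedComponentsWithStats(m); i=1+st[1:,4].argmax(); print(st[i])
pts=np.argwhere(l==i)[:,::-1]+[265,120]
w=plane(p,pts,.04)[:,:2].astype(np.float32)*1000; print(cv2.minAreaRect(w))
q=plane(p,[(287,144.5),(342,144),(341.5,208),(288,208)],.04); print(q.round(4).tolist(),q.mean(0),np.linalg.norm(np.diff(q,axis=0),axis=1))
Rt=R.from_quat(o['ee_rot']);print('tool delta',Rt.inv().apply(q.mean(0)-o['position']))
d=q[0]-q[3]+q[1]-q[2];print('long axis ang',np.degrees(np.arctan2(d[1],d[0])),'jaw ang',np.degrees(np.arctan2(*Rt.as_matrix()[[1,0],0])))
E
```

```text
[  21   25   57   63 1086]
((462.37042236328125, -374.3554992675781), (66.81922912597656, 57.83940124511719), 8.483443260192871)
[[0.4918, -0.3419, 0.04], [0.5006, -0.3974, 0.04], [0.4326, -0.4087, 0.04], [0.424, -0.3513, 0.04]] [ 0.46224955 -0.37481658  0.04      ] [0.05621318 0.06898914 0.05806742]
tool delta [-1.00472576e-04  2.00560308e-03  1.91046514e-01]
long axis ang 8.696793254714128 jaw ang -81.39051815053787
```

Request:
{"api": "move_arm", "payload": {
  "moves": [
    [0,0,0,0,0.002,0.05,0.085],
    [0,0,0,0,0.002,0.1,0.085],
    [0,0,0,0,0.002,0.145,0.085],
    [0,0,0,0,0.002,0.18,0.085],
    [0,0,0,0,0.002,0.205,0.085],
    [0,0,0,0,0.002,0.224,0.085],
    [0,0,0,0,0.002,0.224,0.05],
    [0,0,0,0,0.002,0.224,0.05],
    [0,0,0,0,0.002,0.224,0.05],
    [0,0,0,0,0.002,0.224,0.05]
  ],
  "grip_force": 35
}}

```text
clock: 2.1
position: [0.4636, -0.375, 0.0086]
ee_rot: [0.758, -0.652, 0.001, 0.0]
ft_force: [-0.1, 0.4, -0.7]
grip_width: 0.672
```

```bash
python3 - <<'E'
from h import *
o=manip.get_obs(); print(o['position'],o['ft_force'],o['grip_width'],o['grip_width']*.0854)
E
```

```text
[ 0.46355322 -0.37498677  0.00864803] [-0.07240944  0.37371831 -0.71036456] 0.6723211105654595 0.05741622284229025
```

Request:
{"api": "move_arm", "payload": {
  "moves": [
    [0,0,0,0,0,-0.015,0.05],
    [0,0,0,0,0,-0.045,0.05],
    [0,0,0,0,0,-0.085,0.05],
    [0,0,0,0,0,-0.13,0.05],
    [0,0,0,-0.01,0,-0.17,0.05],
    [0,0,2,-0.04,-0.004,-0.2,0.05],
    [0,0,4,-0.08,-0.008,-0.215,0.05],
    [0,0,6,-0.125,-0.012,-0.22,0.05],
    [0,0,8,-0.17,-0.017,-0.22,0.05],
    [0,0,10,-0.215,-0.022,-0.22,0.05]
  ]
}}

```text
clock: 3.1
position: [0.4523, -0.1565, 0.2291]
ee_rot: [-0.698, 0.716, -0.001, 0.0]
ft_force: [1.1, 0.4, -0.8]
grip_width: 0.673
```

```bash
python3 - <<'E'
from h import *
o=manip.get_obs(); Rt=R.from_quat(o['ee_rot']); print(o['position'],o['grip_width'],o['ft_force'],np.degrees(np.arctan2(*Rt.as_matrix()[[1,0],0])))
print(Rt.inv().apply(np.array([.44,.1,.23])-o['position']))
E
```

```text
[ 0.4522803  -0.15652312  0.2291393 ] 0.6725831127131326 [ 1.1277669   0.37564429 -0.78217647] -91.43127164903295
[-0.25613483  0.01868119 -0.00127378]
```

Request:
{"api": "move_arm", "payload": {
  "moves": [
    [0,0,0,-0.045,0.004,0,0.05],
    [0,0,0,-0.09,0.008,0,0.05],
    [0,0,0,-0.135,0.012,-0.01,0.05],
    [0,0,0,-0.18,0.016,-0.02,0.05],
    [0,0,0,-0.22,0.018,-0.03,0.05],
    [0,0,0,-0.25,0.018,-0.03,0.05],
    [0,0,0,-0.25,0.018,-0.03,0.05],
    [0,0,0,-0.25,0.018,-0.03,0.05]
  ]
}}

```text
clock: 3.9
position: [0.4403, 0.0923, 0.2583]
ee_rot: [-0.699, 0.715, -0.001, 0.0]
ft_force: [0.5, -0.9, -1.0]
grip_width: 0.673
```

```bash
python3 - <<'E'
from h import *
p=cams.camera_params('wrist'); im=cams.camera('wrist'); o=manip.get_obs()
print(o['position'],o['grip_width'])
np.save('w2.npy',im); cv2.imwrite('pics/w2.png',im[:,:,::-1])
m=hsv(im,(60,150,60),(80,255,255)); k,l,st,c=cv2.connectedComponentsWithStats(m); i=1+st[1:,4].argmax(); print(st[i])
cn=max(cv2.findContours((l==i).astype(np.uint8),0,2)[0],key=cv2.contourArea)[:,0]
w=plane(p,cn,.009)[:,:2].astype(np.float32)*1000; print(cv2.minAreaRect(w),cv2.boxPoints(cv2.minAreaRect(w)))
E
```

```text
[0.44040353 0.09134846 0.25796861] 0.6706093077517397
[  174    41   181    66 11466]
((545.1976318359375, 144.8671417236328), (198.9092254638672, 68.45133209228516), 88.61674499511719) [[508.5811    46.267715]
 [577.0125    44.61531 ]
 [581.8142   243.46657 ]
 [513.38275  245.11897 ]]
```

View pics/w2.png

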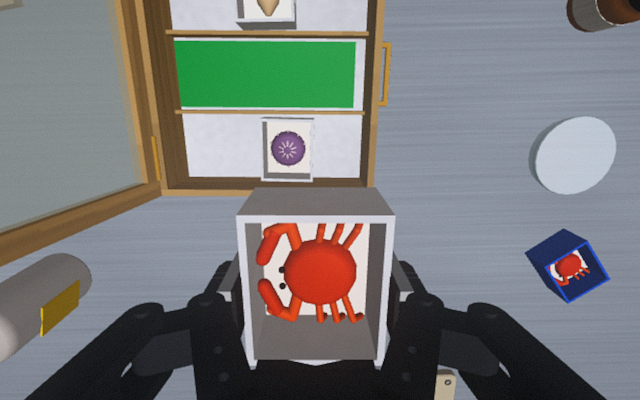

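The wrist view shows the whole green card (174–355, 41–107). Its centre is (0.545,0.145) and its yaw is -1.4°. The tray is held straight.

Request:
{"api": "move_arm", "payload": {
  "moves": [
    [0,0,0,-0.01,-0.04,0,0.05],
    [0,0,0,-0.02,-0.08,0.02,0.05],
    [0,0,0,-0.026,-0.104,0.055,0.05],
    [0,0,0,-0.026,-0.104,0.09,0.05],
    [0,0,0,-0.026,-0.104,0.13,0.05],
    [0,0,0,-0.026,-0.104,0.165,0.05],
    [0,0,0,-0.026,-0.104,0.195,0.05],
    [0,0,0,-0.026,-0.104,0.205,0.05],
    [0,0,0,-0.026,-0.104,0.205,0.05]
  ]
}}

```text
clock: 4.85
position: [0.5445, 0.1142, 0.0515]
ee_rot: [-0.698, 0.716, 0.0, -0.001]
ft_force: [-0.1, -0.4, -1.1]
grip_width: 0.67
```

```bash
python3 - <<'E'
from h import *
p=cams.camera_params('wrist'); im=cams.camera('wrist'); o=manip.get_obs()
print(o['position'],o['ft_force'],o['grip_width'],R.from_quat(o['ee_rot']).as_matrix().round(3).tolist())
cv2.imwrite('pics/w3.png',im[:,:,::-1])
# predicted pixels: bay walls tops (partition inner faces x=+-38 at z .028), card frame yaw
y=np.radians(-1.4);A=np.array([[np.cos(y),-np.sin(y)],[np.sin(y),np.cos(y)]])
for x in(-.038,.038):
    X=[np.r_[np.array([.5452,.1449])+A@[x,t],.028] for t in(-.09,.03,.09)]; print(x,proj(p,X).round(1).tolist())
E
```

```text
[0.5454591  0.11480041 0.05294581] [ 1.13756577  0.40260687 -0.96419692] 0.6691945966466117 [[-0.025, -1.0, 0.0], [-1.0, 0.025, -0.0], [0.0, -0.0, -1.0]]
-0.038 [[414.7, 300.3], [212.1, 301.0], [110.7, 301.4]]
0.038 [[427.8, 174.8], [197.8, 175.5], [82.7, 175.8]]
```

View pics/w3.png

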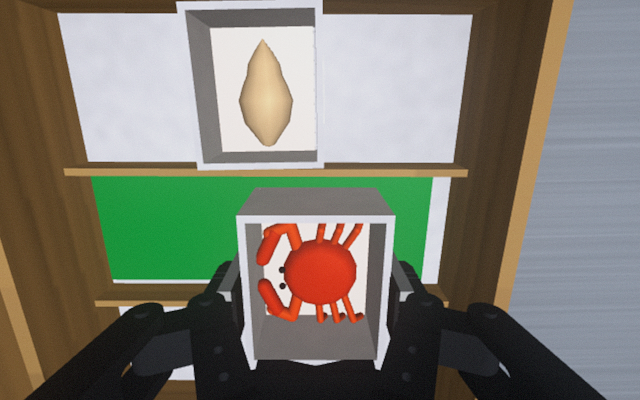

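The far partition's inner edge is at row 175, as predicted, so the tray is centred over the bay. I'll lower, release and retreat.

Request:
{"api": "move_arm", "payload": {
  "moves": [
    [0,0,0,0,0,0.012,0.05],
    [0,0,0,0,0,0.022,0.05],
    [0,0,0,0,0,0.03,0.05],
    [0,0,0,0,0,0.035,0.05],
    [0,0,0,0,0,0.035,0.05]
  ]
}}

```text
clock: 5.4
position: [0.5446, 0.1156, 0.0197]
ee_rot: [-0.699, 0.715, -0.0, -0.001]
ft_force: [-17.8, -4.5, 33.8]
grip_width: 0.669
```

Request:
{"api": "move_arm", "payload": {
  "moves": [
    [0,0,0,0,0,-0.002,0.05],
    [0,0,0,0,0,-0.002,0.05],
    [0,0,0,0,0,-0.002,0.05]
  ]
}}

```text
clock: 5.7
position: [0.5455, 0.1157, 0.0201]
ee_rot: [-0.699, 0.715, -0.0, 0.0]
ft_force: [-5.4, -1.9, 10.2]
grip_width: 0.671
```

```bash
python3 - <<'E'
from h import *
o=manip.get_obs(); print(o['position'],o['ft_force'],o['torque'])
E
```

```text
[0.54553381 0.11566481 0.02007844] [-5.37160323 -1.904036   10.21541864] [-0.25180962  0.67284767 -0.01827266]
```

Request:
{"api": "move_arm", "payload": {
  "moves": [
    [0,0,0,0,0,-0.001,0.07],
    [0,0,0,0,0,-0.001,0.085],
    [0,0,0,0,0,-0.001,0.085],
    [0,0,0,0,0,-0.001,0.085],
    [0,0,0,0,0,-0.03,0.085],
    [0,0,0,0,0,-0.07,0.085],
    [0,0,0,0,0,-0.12,0.085],
    [0,0,0,0,0,-0.16,0.085],
    [0,0,0,0,0,-0.18,0.085],
    [0,0,0,0,0,-0.18,0.085]
  ]
}}

```text
clock: 6.7
position: [0.5466, 0.1161, 0.2026]
ee_rot: [-0.699, 0.715, -0.002, 0.002]
ft_force: [1.3, -0.4, 0.4]
grip_width: 0.994
```

```bash
python3 - <<'E'
from h import *
p=cams.camera_params('wrist'); im=cams.camera('wrist'); o=manip.get_obs()
print(o['position'],o['ft_force'],o['grip_width'])
cv2.imwrite('pics/w4.png',im[:,:,::-1]); np.save('w4.npy',im)
E
```

```text
[0.54569022 0.11570819 0.20036051] [ 0.03481127 -0.05207936 -0.5228175 ] 0.9969245845105925
```

View pics/w4.png

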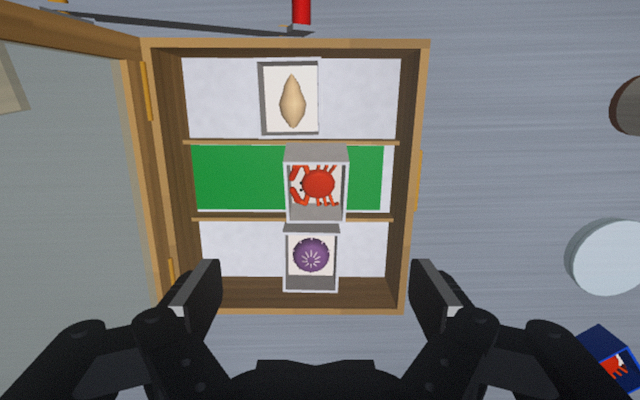

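The tray is in the green bay, with its rim at (285–348,160–222). The red knob is at the top edge (301,12). I'll check the tray's level from the rim and look at the knob.

```bash
python3 - <<'E'
from h import *
p=cams.camera_params('wrist'); im=np.load('w4.npy')
cv2.imwrite('pics/w4c.png',cv2.resize(im[130:240,240:390],None,fx=5,fy=5,interpolation=cv2.INTER_CUBIC)[:,:,::-1])
m=hsv(im,(60,150,60),(80,255,255));cn=np.argwhere(m)[:,::-1]
w=plane(p,cn,.009)[:,:2].astype(np.float32)*1000; print(cv2.minAreaRect(w))
q=plane(p,[(285,163),(348,160),(347.5,220.5),(287,222)],.048); print(q.round(4).tolist(),q.mean(0),np.linalg.norm(np.diff(q,axis=0),axis=1))
E
```

```text
((544.1514282226562, 144.4049835205078), (197.27113342285156, 67.97478485107422), 88.22732543945312)
[[0.5671, 0.1423, 0.048], [0.5684, 0.0844, 0.048], [0.5092, 0.0847, 0.048], [0.5092, 0.1435, 0.048]] [0.5384824  0.11372668 0.048     ] [0.05789331 0.0591528  0.0587801 ]
```

View pics/w4c.png

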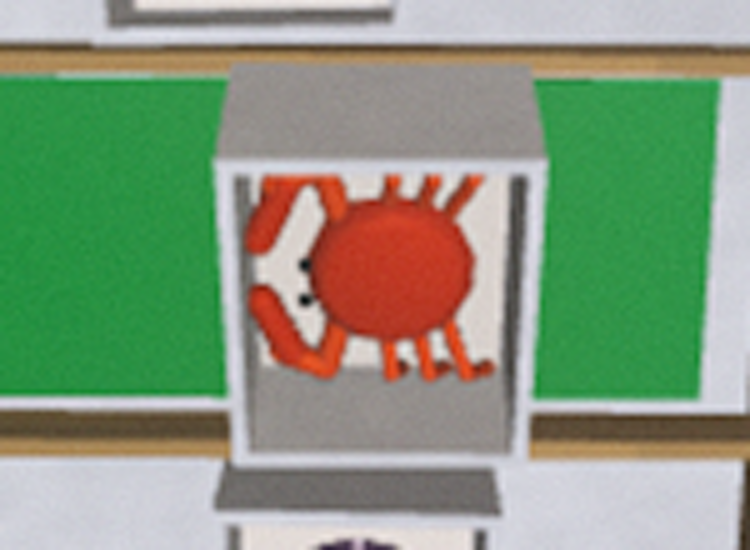

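```bash
python3 - <<'E'
from h import *
from scipy.optimize import least_squares
p=cams.camera_params('wrist'); 
rows=np.array([142.6,162,221.8])
def f(v):
    x,z,t=v
    L=np.array([[.034,0],[.034,.04],[-.034,.04]])  # x,z local
    X=np.c_[x+L[:,0]*np.cos(t)+L[:,1]*np.sin(t),np.full(3,.115),z-L[:,0]*np.sin(t)+L[:,1]*np.cos(t)]
    return proj(p,X)[:,1]
for z in(.009,.011):
  print('level pred',z,f([.544,z,0]))
s=least_squares(lambda v:f(v)-rows,[.544,.01,0],x_scale=[.01,.01,.1]);print(s.x,s.cost)
for z in (.009,.019): 
  s=least_squares(lambda v:f([v[0],z,v[1]])-rows,[.544,0]);print(z,s.x,s.fun)
# columns width check: far rim, near rim
for X in([.579,.144,.048],[.579,.086,.048],[.511,.144,.048],[.511,.086,.048]): print(proj(p,X))
E
```

```text
level pred 0.009 [144.84209623 150.5188767  220.88557434]
level pred 0.011 [145.09461923 150.84187615 221.62027921]
[ 0.54933932  0.00979626 -0.31642456] 6.866245319043687e-27
0.009 [ 0.54912594 -0.31495088] [ 0.09765014 -0.00842907 -0.09715228]
0.019 [ 0.55183579 -0.33467293] [-1.17582325  0.1418978   1.13000661]
[[282.45908149 150.08699315]]
[[346.33300192 148.42326751]]
[[286.34941398 220.28920262]]
[[346.14424488 218.81935169]]
```

The fit says the tray lies tilted by about 0.31 rad, with its +x edge caught on the far partition and sitting about 4.5 mm too far in +x. I'll regrip it, lift slightly, shift it in -x and set it down again.

Request:
{"api": "move_arm", "payload": {
  "moves": [
    [0,0,0,0,0,0.045,0.085],
    [0,0,0,0,0,0.09,0.085],
    [0,0,0,0,0,0.13,0.085],
    [0,0,0,0,0,0.16,0.085],
    [0,0,0,0,0,0.176,0.085],
    [0,0,0,0,0,0.176,0.05],
    [0,0,0,0,0,0.176,0.05],
    [0,0,0,0,0,0.176,0.05],
    [0,0,0,0,0,0.176,0.05]
  ],
  "grip_force": 25
}}

```text
clock: 7.65
position: [0.546, 0.1157, 0.0246]
ee_rot: [-0.699, 0.715, -0.001, 0.001]
ft_force: [0.3, 0.1, -0.9]
grip_width: 0.671
```

Request:
{"api": "move_arm", "payload": {
  "moves": [
    [0,0,0,0,0,-0.005,0.05],
    [0,0,0,0,0,-0.01,0.05],
    [0,0,0,0,0.003,-0.012,0.05],
    [0,0,0,0,0.006,-0.012,0.05],
    [0,0,0,0,0.006,-0.012,0.05]
  ]
}}

```text
clock: 8.15
position: [0.5385, 0.1157, 0.0353]
ee_rot: [-0.699, 0.715, -0.0, -0.0]
ft_force: [-1.0, 0.2, -0.7]
grip_width: 0.675
```

```bash
python3 - <<'E'
from h import *
p=cams.camera_params('wrist'); im=cams.camera('wrist'); o=manip.get_obs()
print(o['position'],o['ft_force'],o['grip_width'])
cv2.imwrite('pics/w5.png',im[:,:,::-1])
E
```

```text
[0.53873187 0.11561313 0.03523647] [ 0.06011446  0.53052478 -0.57947234] 0.6703178547039733
```

View pics/w5.png

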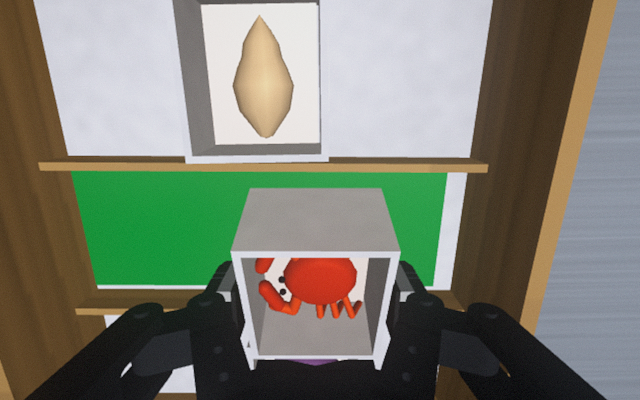

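The tray (rim at rows 255–360) is held with its +x side up, clear of the far partition. I'll lower it and let go so that it drops flat.

Request:
{"api": "move_arm", "payload": {
  "moves": [
    [0,0,0,0,0,0.006,0.05],
    [0,0,0,0,0,0.012,0.05],
    [0,0,0,0,0,0.014,0.05],
    [0,0,0,0,0,0.014,0.05]
  ]
}}

```text
clock: 8.6
position: [0.5408, 0.1156, 0.022]
ee_rot: [-0.699, 0.716, -0.001, 0.001]
ft_force: [3.4, -0.8, 8.0]
grip_width: 0.675
```

Request:
{"api": "move_arm", "payload": {
  "moves": [
    [0,0,0,0,0,0.013,0.07],
    [0,0,0,0,0,0.013,0.085],
    [0,0,0,0,0,0.013,0.085],
    [0,0,0,0,0,0.013,0.085],
    [0,0,0,0,0,-0.03,0.085],
    [0,0,0,0,0,-0.07,0.085],
    [0,0,0,0,0,-0.12,0.085],
    [0,0,0,0,0,-0.16,0.085],
    [0,0,0,0,0,-0.16,0.085],
    [0,0,0,0,0,-0.16,0.085]
  ]
}}

```text
clock: 9.6
position: [0.5395, 0.1157, 0.1821]
ee_rot: [-0.699, 0.715, -0.001, 0.001]
ft_force: [0.8, -0.5, -0.2]
grip_width: 0.994
```

```bash
python3 - <<'E'
from h import *
p=cams.camera_params('wrist'); im=cams.camera('wrist'); o=manip.get_obs()
print(o['position'],o['ft_force'],o['grip_width'])
np.save('w6.npy',im); cv2.imwrite('pics/w6.png',im[:,:,::-1])
c=int(proj(p,[.545,.115,.048])[0,0])
h=cv2.cvtColor(im,cv2.COLOR_RGB2HSV)
for cc in (c-22,c-14): print(cc,[(r,im[r,cc].tolist()) for r in range(130,235,2)])
for X in([.5785,.115,.008],[.5785,.115,.048],[.5105,.115,.048]): print(proj(p,X))
E
```

```text
[0.53876842 0.11546809 0.18077585] [-0.48281557 -0.04757583 -0.23974954] 0.9954816338561325
293 [(130, [208, 210, 218]), (132, [176, 173, 176]), (134, [136, 112, 71]), (136, [176, 143, 95]), (138, [168, 139, 100]), (140, [114, 114, 108]), (142, [180, 182, 185]), (144, [213, 212, 222]), (146, [227, 221, 221]), (148, [230, 224, 219]), (150, [229, 223, 219]), (152, [224, 216, 209]), (154, [177, 60, 27]), (156, [201, 66, 38]), (158, [183, 55, 35]), (160, [200, 62, 36]), (162, [211, 65, 40]), (164, [207, 64, 36]), (166, [201, 59, 33]), (168, [178, 53, 31]), (170, [188, 130, 118]), (172, [222, 217, 210]), (174, [228, 223, 219]), (176, [228, 222, 218]), (178, [228, 222, 217]), (180, [217, 208, 205]), (182, [154, 81, 68]), (184, [179, 48, 26]), (186, [198, 57, 29]), (188, [213, 64, 36]), (190, [209, 62, 35]), (192, [193, 55, 29]), (194, [170, 51, 31]), (196, [182, 61, 32]), (198, [195, 138, 122]), (200, [232, 228, 224]), (202, [231, 223, 220]), (204, [151, 143, 137]), (206, [110, 105, 105]), (208, [112, 110, 108]), (210, [115, 113, 110]), (212, [115, 113, 108]), (214, [171, 170, 176]), (216,
[... 870 characters left out ...]
[224, 213, 209]), (186, [231, 226, 221]), (188, [229, 223, 219]), (190, [229, 223, 220]), (192, [232, 229, 226]), (194, [235, 237, 234]), (196, [159, 74, 49]), (198, [227, 88, 45]), (200, [213, 70, 29]), (202, [215, 195, 188]), (204, [150, 145, 142]), (206, [113, 111, 107]), (208, [111, 106, 105]), (210, [115, 109, 107]), (212, [114, 111, 109]), (214, [168, 168, 173]), (216, [212, 214, 225]), (218, [176, 145, 103]), (220, [177, 141, 93]), (222, [119, 112, 105]), (224, [117, 113, 113]), (226, [113, 110, 107]), (228, [111, 107, 107]), (230, [116, 110, 107]), (232, [122, 119, 117]), (234, [214, 213, 223])]
[[314.24642228 140.01857887]]
[[314.19314108 145.43095749]]
[[316.17629799 220.56528065]]
```

The rim rows (141.5 and 217) match a level tray, with a span of 75.7 rows against 75.1 predicted. It sits about 3.5 mm off-centre, which is well within tolerance. Next is the stay knob.

Request:
{"api": "move_arm", "payload": {
  "moves": [
    [0,0,0,-0.004,-0.04,-0.02,0.05],
    [0,0,0,-0.008,-0.08,-0.02,0.05],
    [0,0,0,-0.0125,-0.12,-0.02,0.05],
    [0,0,0,-0.0125,-0.12,-0.02,0.05],
    [0,0,0,-0.0125,-0.12,-0.02,0.05]
  ]
}}

```text
clock: 10.15
position: [0.6586, 0.1257, 0.1984]
ee_rot: [-0.699, 0.715, 0.002, -0.001]
ft_force: [-0.0, 0.9, -0.9]
grip_width: 0.584
```

```bash
python3 - <<'E'
from h import *
p=cams.camera_params('wrist'); im=cams.camera('wrist'); o=manip.get_obs(); Rt=R.from_quat(o['ee_rot'])
print(o['position'],o['grip_width'])
cv2.imwrite('pics/w7.png',im[:,:,::-1])
m=hsv(im,(0,170,60),(6,255,255))|hsv(im,(175,170,60),(180,255,255)); k,l,st,c=cv2.connectedComponentsWithStats(m)
for j in range(1,k):
    if st[j,4]>60:
        cn=np.argwhere(l==j)[:,::-1]; w=plane(p,cn,.076)[:,:2].astype(np.float32)*1000
        print(st[j],cv2.minAreaRect(w),cv2.boxPoints(cv2.minAreaRect(w)).round(1).tolist())
y=np.radians(-1.4);A=np.array([[np.cos(y),-np.sin(y)],[np.sin(y),np.cos(y)]])
print('model knob',np.array([.5445,.1447])+A@[.151,-.0124])
ps=cams.camera_params('scene')
E
```

```text
[0.65826835 0.1257618  0.19949296] 0.5882504181567948
[307 132  21  41 623] ((692.7513427734375, 122.82379913330078), (16.065855026245117, 32.700904846191406), 88.55278778076172) [[676.2000122070312, 115.19999694824219], [708.9000244140625, 114.4000015258789], [709.2999877929688, 130.39999389648438], [676.5999755859375, 131.3000030517578]]
[304 262   9  13  67] ((586.9384765625, 133.8951873779297), (4.95882511138916, 13.768815994262695), 69.58390045166016) [[579.5999755859375, 134.0], [592.5, 129.1999969482422], [594.2999877929688, 133.8000030517578], [581.4000244140625, 138.60000610351562]]
[315 263  29  30 621] ((576.4132080078125, 114.43734741210938), (25.856578826904297, 30.406387329101562), 88.5560073852539) [[560.9000244140625, 101.9000015258789], [591.2999877929688, 101.0999984741211], [591.9000244140625, 127.0], [561.5, 127.69999694824219]]
[304 282  14  15  84] ((564.0360717773438, 133.7767333984375), (17.800479888916016, 8.291275024414062), 42.29893112182617) [[554.7000122070312, 130.89999389648438], [560.2000122070312, 124.69999694824219], [573.4000244140625, 136.6999969482422], [567.7999877929688, 142.8000030517578]]
model knob [0.69515197 0.12861444]
```

The knob is found at (0.693,0.123), spanning x from 0.676 to 0.709. I'll go down and grip it.

Request:
{"api": "move_arm", "payload": {
  "moves": [
    [0,0,0,0.002,-0.038,0.01,0.05],
    [0,0,0,0.002,-0.038,0.055,0.05],
    [0,0,0,0.002,-0.038,0.1,0.05],
    [0,0,0,0.002,-0.038,0.13,0.05],
    [0,0,0,0.002,-0.038,0.144,0.05],
    [0,0,0,0.002,-0.038,0.144,0.02],
    [0,0,0,0.002,-0.038,0.144,0.005],
    [0,0,0,0.002,-0.038,0.144,0.005],
    [0,0,0,0.002,-0.038,0.144,0.005],
    [0,0,0,0.002,-0.038,0.144,0.005]
  ],
  "grip_force": 40
}}

```text
clock: 11.2
position: [0.6983, 0.1231, 0.0596]
ee_rot: [-0.699, 0.715, -0.001, 0.001]
ft_force: [-1.5, 1.2, 6.9]
grip_width: 0.145
```

Request:
{"api": "move_arm", "payload": {
  "moves": [
    [0,0,0,0.001,0,-0.004,0.005],
    [0,0,0,0.002,0,-0.008,0.005],
    [0,0,0,0.004,0,-0.012,0.005],
    [0,0,0,0.005,0,-0.016,0.005],
    [0,0,0,0.006,0,-0.02,0.005],
    [0,0,0,0.006,0,-0.02,0.005]
  ]
}}

```text
clock: 11.8
position: [0.6979, 0.117, 0.0785]
ee_rot: [-0.699, 0.715, -0.0, 0.001]
ft_force: [5.8, 3.6, -0.6]
grip_width: 0.148
```

```bash
python3 - <<'E'
from h import *
o=manip.get_obs(); print(o['position'],o['ft_force'],o['grip_width'])
ps=cams.camera_params('scene');pd=cams.camera_params('side')
im=cams.camera('scene'); d=cams.camera('side')
np.save('s8.npy',im);np.save('d8.npy',d)
cv2.imwrite('pics/s8.png',im[:,:,::-1])
a=cv2.resize(im[90:250,290:450],None,fx=2.5,fy=2.5,interpolation=2); b=cv2.resize(d[90:250,200:360],None,fx=2.5,fy=2.5,interpolation=2)
cv2.imwrite('pics/m8.png',np.hstack([a,b])[:,:,::-1])
for n,i,r in(('scene',im,(360,190,440,240)),('side',d,(220,180,280,215))):
    m=hsv(i,(0,170,80),(6,255,255))|hsv(i,(175,170,80),(180,255,255)); k,l,st,c=cv2.connectedComponentsWithStats(m)
    print(n,[(st[j].tolist(),c[j].round(1).tolist()) for j in range(1,k) if r[0]<c[j][0]<r[2] and r[1]<c[j][1]<r[3]])
E
```

```text
[0.69790092 0.11703937 0.07848628] [ 5.82106044  3.6304695  -0.64508627] 0.14764208327090253
scene [([387, 207, 1, 1, 1], [387.0, 207.0]), ([396, 209, 3, 6, 13], [396.8, 210.8])]
side [([256, 190, 4, 5, 12], [257.1, 192.0])]
```

The knob rose by about 4–5 px in both views, so the stay is lifted. Now I'll draw it slowly along -y.

Request:
{"api": "move_arm", "payload": {
  "moves": [
    [0,0,0,0.002,0,0,0.005],
    [0,0,0,0.004,0,0,0.005],
    [0,0,0,0.006,0,0,0.005],
    [0,0,0,0.008,0,0,0.005],
    [0,0,0,0.01,0,0,0.005],
    [0,0,0,0.012,0,0,0.005],
    [0,0,0,0.014,0,0,0.005],
    [0,0,0,0.016,0,0,0.005],
    [0,0,0,0.018,0,0,0.005],
    [0,0,0,0.02,0,0,0.005]
  ]
}}

```text
clock: 12.9
position: [0.6974, 0.0975, 0.0781]
ee_rot: [-0.699, 0.715, -0.0, 0.001]
ft_force: [5.4, 4.7, -0.7]
grip_width: 0.144
```

```bash
cat > lid.py <<'E'
from h import *
# lid angle: follow top lid frame edge in the scene view via predicted free-edge line
C=np.array([.5445,.1447]);y=np.radians(-1.4);A=np.array([[np.cos(y),-np.sin(y)],[np.sin(y),np.cos(y)]])
def W(x,yy,z): return np.r_[C+A@[x,yy],z]
def edge(t,x,r=.225,h=.014): return W(x,.1125-r*np.cos(t)+h*np.sin(t),.07+r*np.sin(t)+h*np.cos(t))
def pred(p,ts,x=-.125,h=.014): return [(t,proj(p,edge(t,x,h=h))[0].round(0).tolist(),proj(p,edge(t,-x,h=h))[0].round(0).tolist()) for t in ts]
E
python3 - <<'E'
from lid import *
o=manip.get_obs(); print(o['position'],o['ft_force'],o['grip_width'])
ps=cams.camera_params('scene');im=cams.camera('scene'); np.save('s9.npy',im);cv2.imwrite('pics/s9.png',im[:,:,::-1])
s0=cv2.imread('pics/scene0.png')[:,:,::-1]
print(pred(ps,[1.75,1.5,1.3,1.1,.9,.6,.3,0]))
d=np.abs(im.astype(int)-s0).max(2)>40; print('change bbox in lid area',[ (np.where(d[80:200,330:440])[k].min(),np.where(d[80:200,330:440])[k].max()) for k in(0,1)])
E
```

```text
[0.69736689 0.09754635 0.07806689] [ 5.38710652  4.71761827 -0.70890157] 0.14399939343112586
[(1.75, [371.0, 96.0], [439.0, 122.0]), (1.5, [359.0, 99.0], [427.0, 125.0]), (1.3, [349.0, 104.0], [417.0, 132.0]), (1.1, [338.0, 112.0], [406.0, 141.0]), (0.9, [329.0, 122.0], [395.0, 154.0]), (0.6, [316.0, 141.0], [380.0, 176.0]), (0.3, [308.0, 162.0], [370.0, 199.0]), (0, [304.0, 182.0], [364.0, 221.0])]
change bbox in lid area [(np.int64(0), np.int64(119)), (np.int64(4), np.int64(107))]
```

```bash
cat >> lid.py <<'E'
def top(im):
    m=hsv(im,(12,90,110),(22,200,255)); m[:, :295]=0; m[:,445:]=0; m[:85]=0; m[240:]=0
    k,l,st,c=cv2.connectedComponentsWithStats(m); i=1+st[1:,4].argmax(); q=np.argwhere(l==i)
    r=q[:,0].min(); return 'top',(q[q[:,0]==r,1].mean().round(1),r),'comp',st[i].tolist()
E
python3 - <<'E'
from lid import *
print(top(cv2.imread('pics/scene0.png')[:,:,::-1].copy())); print(top(np.load('s8.npy'))); print(top(np.load('s9.npy')))
E
```

```text
('top', (np.float64(369.5), np.int64(97)), 'comp', [304, 97, 133, 129, 1754])
('top', (np.float64(368.5), np.int64(97)), 'comp', [304, 97, 83, 129, 907])
('top', (np.float64(354.5), np.int64(163)), 'comp', [304, 163, 77, 63, 471])
```

```bash
cat >> lid.py <<'E'
def comps(im,box):
    m=hsv(im,(12,80,100),(24,210,255)); k=np.zeros_like(m); k[box[1]:box[3],box[0]:box[2]]=1; m*=k
    n,l,st,c=cv2.connectedComponentsWithStats(m); return [(st[j].tolist()) for j in range(1,n) if st[j,4]>40]
E
python3 - <<'E'
from lid import *
pd=cams.camera_params('side'); d=cams.camera('side'); np.save('d9.npy',d)
print(pred(pd,[1.75,1.5,1.3,1.1,.9,.5,0])); 
for im in (cv2.imread('pics/side0.png')[:,:,::-1].copy(),np.load('d8.npy'),d): print(comps(im,(195,160,360,290)))
for im in (np.load('s8.npy'),np.load('s9.npy')): print(comps(im,(295,85,445,240)))
E
```

```text
[(1.75, [282.0, 227.0], [199.0, 183.0]), (1.5, [297.0, 208.0], [215.0, 168.0]), (1.3, [309.0, 198.0], [228.0, 160.0]), (1.1, [320.0, 191.0], [241.0, 155.0]), (0.9, [329.0, 188.0], [252.0, 154.0]), (0.5, [342.0, 193.0], [270.0, 161.0]), (0, [348.0, 212.0], [280.0, 181.0])]
[[195, 178, 153, 104, 4295], [195, 281, 18, 9, 99]]
[[200, 178, 148, 104, 4235], [195, 281, 18, 9, 99]]
[[223, 161, 125, 121, 4120], [195, 281, 18, 9, 99]]
[[304, 97, 83, 143, 2326], [414, 119, 24, 60, 388], [426, 167, 19, 27, 282], [404, 188, 14, 13, 49]]
[[352, 102, 26, 13, 78], [357, 160, 23, 12, 53], [304, 163, 78, 77, 1772], [426, 167, 19, 27, 282], [399, 190, 15, 14, 54]]
```

The side view gives a lid angle of about 1.37 rad with the stay held up. I'll lower the bar onto the peg, release and rise.

Request:
{"api": "move_arm", "payload": {
  "moves": [
    [0,0,0,0,0,0.005,0.005],
    [0,0,0,0,0,0.009,0.005],
    [0,0,0,0,0,0.009,0.03],
    [0,0,0,0,0,0.009,0.05],
    [0,0,0,0,0,0.009,0.05],
    [0,0,0,0,-0.003,-0.03,0.05],
    [0,0,0,0,-0.003,-0.07,0.05],
    [0,0,0,0,-0.003,-0.12,0.05],
    [0,0,0,0,-0.003,-0.17,0.02],
    [0,0,0,0,-0.003,-0.21,0]
  ]
}}

```text
clock: 14.0
position: [0.6996, 0.0962, 0.2908]
ee_rot: [-0.699, 0.716, -0.001, 0.001]
ft_force: [0.0, 0.2, -0.1]
grip_width: 0.253
```

```bash
python3 - <<'E'
from lid import *
o=manip.get_obs(); print(o['position'],o['ft_force'],o['grip_width'])
pd=cams.camera_params('side'); d=cams.camera('side'); print(comps(d,(195,150,360,290)))
m=hsv(d,(0,170,80),(6,255,255)); k,l,st,c=cv2.connectedComponentsWithStats(m); print([(st[j].tolist(),c[j].round(1).tolist()) for j in range(1,k) if 220<c[j][0]<290 and 170<c[j][1]<220])
Rt=R.from_quat(o['ee_rot']);
for X in([.5445,.275,.36],): print(Rt.inv().apply(np.array(X)-o['position']))
print(edge(1.37,0,r=.21))
E
```

```text
[0.69957498 0.09617203 0.29084059] [ 0.02458235  0.15151098 -0.07192416] 0.25266020107344056
[[327, 152, 16, 10, 102], [226, 159, 122, 123, 4060], [195, 281, 18, 9, 99]]
[]
[-0.17506248  0.15917753 -0.06947197]
[0.54656047 0.2290091  0.27857299]
```

Request:
{"api": "move_arm", "payload": {
  "moves": [
    [0,0,0,0,0,-0.04,0],
    [0,0,0,-0.02,0.02,-0.07,0],
    [0,0,0,-0.053,0.048,-0.07,0],
    [0,0,0,-0.086,0.078,-0.07,0],
    [0,0,0,-0.119,0.108,-0.07,0],
    [0,0,0,-0.15,0.138,-0.07,0],
    [0,0,0,-0.175,0.159,-0.07,0],
    [0,0,0,-0.175,0.159,-0.07,0]
  ]
}}

```text
clock: 14.85
position: [0.5409, 0.2798, 0.358]
ee_rot: [-0.701, 0.713, 0.0, 0.0]
ft_force: [-0.7, 0.3, 0.3]
grip_width: -0.002
```

```bash
python3 - <<'E'
from lid import *
o=manip.get_obs(); print(o['position'],o['ft_force'],o['grip_width'])
d=cams.camera('side'); print(comps(d,(195,150,360,290)))
E
```

```text
[0.54088367 0.27979185 0.35802869] [-0.74597436  0.30728466  0.32376368] -0.00207450763683248
[[327, 152, 16, 10, 102], [226, 163, 122, 119, 3882], [195, 281, 18, 9, 101]]
```

Now go down behind the rail and push it over slowly.

Request:
{"api": "move_arm", "payload": {
  "moves": [
    [0,0,0,0,0,0.04,0],
    [0,0,0,0,0,0.075,0],
    [0,0,0,0,0,0.09,0],
    [0,0,0,0.015,0,0.09,0],
    [0,0,0,0.03,0,0.09,0],
    [0,0,0,0.036,0,0.09,0],
    [0,0,0,0.042,0,0.09,0],
    [0,0,0,0.048,0,0.09,0],
    [0,0,0,0.054,0,0.091,0],
    [0,0,0,0.06,0,0.092,0]
  ]
}}

```text
clock: 15.9
position: [0.5434, 0.215, 0.2655]
ee_rot: [-0.699, 0.715, -0.0, 0.0]
ft_force: [1.9, 1.2, -0.4]
grip_width: -0.001
```

```bash
python3 - <<'E'
from lid import *
o=manip.get_obs(); print(o['position'],o['ft_force'],o['grip_width'])
d=cams.camera('side'); print(comps(d,(195,150,360,290)))
E
```

```text
[0.54343834 0.21497857 0.26554541] [ 1.92657063  1.22632385 -0.37200832] -0.0007862325874266489
[[327, 152, 16, 10, 102], [230, 156, 118, 126, 3821], [195, 281, 18, 9, 100]]
```

Request:
{"api": "move_arm", "payload": {
  "moves": [
    [0,0,0,0.007,0,0.001,0],
    [0,0,0,0.014,0,0.003,0],
    [0,0,0,0.021,0,0.006,0],
    [0,0,0,0.028,0,0.009,0],
    [0,0,0,0.035,0,0.012,0],
    [0,0,0,0.042,0,0.016,0],
    [0,0,0,0.048,0,0.019,0],
    [0,0,0,0.054,0,0.022,0],
    [0,0,0,0.06,0,0.026,0],
    [0,0,0,0.066,0,0.029,0]
  ]
}}

```text
clock: 16.95
position: [0.5418, 0.1487, 0.2359]
ee_rot: [-0.699, 0.715, 0.0, -0.0]
ft_force: [-0.8, 1.4, 0.1]
grip_width: -0.001
```

```bash
python3 - <<'E'
from lid import *
o=manip.get_obs(); print(o['position'],o['ft_force'],o['grip_width'])
pd=cams.camera_params('side')
for i in range(3):
    d=cams.camera('side'); print(comps(d,(195,150,360,290)))
cv2.imwrite('pics/d10.png',d[:,:,::-1]);print(pred(pd,[1.1,1,.9,.8,.7,.6]))
E
```

```text
[0.54176279 0.14865377 0.23585728] [-0.76373055  1.42738821  0.14805077] -0.0007539144343503565
[[327, 152, 16, 10, 102], [231, 154, 117, 128, 3800], [195, 281, 18, 9, 99]]
[[327, 152, 16, 10, 101], [231, 154, 117, 128, 3796], [195, 281, 18, 9, 101]]
[[327, 152, 16, 10, 102], [231, 154, 117, 128, 3794], [195, 281, 18, 9, 100]]
[(1.1, [320.0, 191.0], [241.0, 155.0]), (1, [325.0, 189.0], [247.0, 154.0]), (0.9, [329.0, 188.0], [252.0, 154.0]), (0.8, [333.0, 188.0], [257.0, 155.0]), (0.7, [337.0, 189.0], [262.0, 156.0]), (0.6, [340.0, 191.0], [266.0, 158.0])]
```

Request:
{"api": "move_arm", "payload": {
  "moves": [
    [0,0,0,0.007,0,0.005,0],
    [0,0,0,0.014,0,0.01,0],
    [0,0,0,0.02,0,0.016,0],
    [0,0,0,0.026,0,0.021,0],
    [0,0,0,0.031,0,0.026,0],
    [0,0,0,0.036,0,0.032,0],
    [0,0,0,0.041,0,0.038,0],
    [0,0,0,0.046,0,0.044,0],
    [0,0,0,0.051,0,0.05,0],
    [0,0,0,0.056,0,0.057,0]
  ]
}}

```text
clock: 18.1
position: [0.5406, 0.0928, 0.1788]
ee_rot: [-0.699, 0.715, -0.0, 0.0]
ft_force: [0.4, -0.5, 0.4]
grip_width: 0.0
```

```bash
python3 - <<'E'
from lid import *
o=manip.get_obs(); print(o['position'],o['ft_force'],o['grip_width'])
for i in range(3):
    d=cams.camera('side'); print(comps(d,(195,150,360,290)))
cv2.imwrite('pics/d11.png',d[:,:,::-1])
E
```

```text
[0.54056132 0.09279643 0.1788275 ] [ 0.44190491 -0.46546036  0.38900211] 0.00014658398040452814
[[327, 152, 16, 10, 102], [231, 160, 117, 122, 3682], [195, 281, 18, 9, 100]]
[[327, 152, 16, 10, 102], [232, 160, 116, 122, 3675], [195, 281, 18, 9, 100]]
[[327, 152, 16, 10, 102], [232, 161, 116, 121, 3668], [195, 281, 18, 9, 100]]
```

View pics/d11.png

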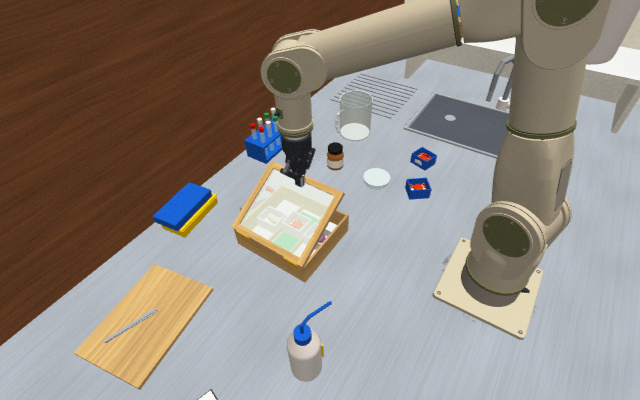

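The lid is at about 0.5 rad, sinking on its own, with the fingers free of it. I'll let it sink.

Request:
{"api": "move_arm", "payload": {
  "moves": [
    [0,0,0,0,0,0,0],
    [0,0,0,0,0,0,0],
    [0,0,0,0,0,0,0],
    [0,0,0,0,0,0,0],
    [0,0,0,0,0,0,0],
    [0,0,0,0,0,0,0],
    [0,0,0,0,0,0,0],
    [0,0,0,0,0,0,0],
    [0,0,0,0,0,0,0],
    [0,0,0,0,0,0,0]
  ]
}}

```text
clock: 19.25
position: [0.5405, 0.0931, 0.1793]
ee_rot: [-0.699, 0.715, -0.0, -0.0]
ft_force: [0.1, -0.1, 0.2]
grip_width: 0.003
```

```bash
python3 - <<'E'
from lid import *
o=manip.get_obs(); print(o['position'],o['ft_force'])
pd=cams.camera_params('side')
d=cams.camera('side'); print(comps(d,(195,150,360,290)));print(pred(pd,[.3,.2,.1,.05,0]))
E
```

```text
[0.54053694 0.09313617 0.17929294] [ 0.10675955 -0.06420644  0.17761394]
[[327, 152, 16, 10, 102], [233, 176, 115, 106, 3506], [195, 281, 18, 9, 100]]
[(0.3, [346.0, 199.0], [275.0, 168.0]), (0.2, [347.0, 203.0], [278.0, 172.0]), (0.1, [348.0, 207.0], [279.0, 176.0]), (0.05, [348.0, 210.0], [280.0, 179.0]), (0, [348.0, 212.0], [280.0, 181.0])]
```

Request:
{"api": "move_arm", "payload": {
  "moves": [
    [0,0,0,0.02,0,0.02,0],
    [0,0,0,0.045,0,0.045,0],
    [0,0,0,0.05,0,0.065,0],
    [0,0,0,0.05,0,0.078,0],
    [0,0,0,0.05,0,0.084,0],
    [0,0,0,0.05,0,0.088,0],
    [0,0,0,0.05,0,0.091,0],
    [0,0,0,0.05,0,0.093,0],
    [0,0,0,0.05,0,0.094,0],
    [0,0,0,0.05,0,0.095,0]
  ]
}}

```text
clock: 20.3
position: [0.5396, 0.0433, 0.0846]
ee_rot: [-0.699, 0.715, -0.0, 0.0]
ft_force: [-0.1, 0.4, 0.1]
grip_width: 0.002
```

```bash
python3 - <<'E'
from lid import *
o=manip.get_obs(); print(o['position'],o['ft_force'])
d=cams.camera('side'); print(comps(d,(195,150,360,290)))
E
```

```text
[0.5395825  0.04332522 0.08458552] [-0.05397756  0.40580773  0.05570062]
[[327, 152, 16, 10, 102], [233, 181, 116, 101, 3287], [195, 281, 18, 9, 100]]
```

Request:
{"api": "move_arm", "payload": {
  "moves": [
    [0,0,0,0,0,0.001,0],
    [0,0,0,0,0,0.002,0],
    [0,0,0,0,0,0.003,0],
    [0,0,0,0,0,0.003,0]
  ]
}}

```text
clock: 20.75
position: [0.5397, 0.0432, 0.0839]
ee_rot: [-0.699, 0.715, -0.001, -0.0]
ft_force: [-12.2, -2.1, 26.8]
grip_width: -0.001
```

There is firm contact at z = 0.084, which is the shut height. I'll retreat and check.

Request:
{"api": "move_arm", "payload": {
  "moves": [
    [0,0,0,0,0,-0.01,0],
    [0,0,0,0,0,-0.05,0],
    [0,0,0,0,0,-0.1,0],
    [0,0,0,0,0,-0.15,0],
    [0,0,0,0,0,-0.19,0],
    [0,0,0,0,0,-0.19,0],
    [0,0,0,0,0,-0.19,0]
  ]
}}

```text
clock: 21.45
position: [0.5397, 0.0432, 0.2719]
ee_rot: [-0.699, 0.715, -0.001, 0.001]
ft_force: [-0.4, 0.2, -1.2]
grip_width: 0.002
```

```bash
python3 - <<'E'
from lid import *
o=manip.get_obs(); print(o['clock'],o['position'],o['ft_force'])
pd=cams.camera_params('side');ps=cams.camera_params('scene')
d=cams.camera('side'); s=cams.camera('scene'); print(comps(d,(195,150,360,290)),comps(s,(295,85,445,245)))
def tray(i,box):
    m=hsv(i,(0,120,80),(12,255,255)); k=np.zeros_like(m);k[box[1]:box[3],box[0]:box[2]]=1; q=np.argwhere(m*k)[:,::-1]; return len(q),q.mean(0) if len(q) else None
print(tray(s,(315,180,385,230)),proj(ps,[.548,.115,.025]))
print(pred(ps,[.05,.025,0]))
E
```

```text
21.45 [0.53965761 0.04321445 0.27193776] [-0.43728775  0.20182776 -1.19972041]
[[327, 152, 16, 10, 102], [233, 181, 116, 101, 3365], [195, 281, 18, 9, 100]] [[304, 160, 110, 85, 2198], [426, 167, 19, 27, 280]]
(75, array([373.24      , 222.90666667])) [[352.14141578 206.22914918]]
[(0.05, [305.0, 179.0], [365.0, 218.0]), (0.025, [304.0, 181.0], [364.0, 219.0]), (0, [304.0, 182.0], [364.0, 221.0])]
```

```bash
python3 -c "
from workcell import manip
print(manip.hand_in())"
```

```text
the job is handed in; nothing more can be done
None
```

The crab tray is in the green bay, the stay is off its peg and the lid is shut. I handed the job in at about 21.5 s of the 72 s allowed; hand-in gives no verdict.

**Tray:** The first placement failed: the tray's +x edge caught on a partition and it sat tilted by about 0.31 rad. I regripped it, moved it 6 mm in -x and let it drop flat. The wrist view then matched a level tray (rim span 75.7 rows against 75.1 predicted). It sits about 3.5 mm off the bay's centre in x, within the 14 mm allowed. I did not measure it again after the lid was shut.

**Stay and lid:** I gripped the red knob, lifted the stay about 20 mm and drew it along -y until the lid read about 1.37 rad. I rested the bar on the peg, pushed the lid over slowly, and it sank the last part by itself.

**Last checks:**
- A light press on the lid edge met firm contact at z = 0.084 m, the shut height, with about 27 N on the tool.
- The lid's edge lines matched the shut prediction to within a pixel in the side view. The scene view gave no separate reading of the edge.
- The arm was then clear at z = 0.27 m, touching nothing.
- I did not measure the other trays, dish, jar, jug or wash bottle at the end. The dish, jar, jug and wash bottle looked in place in the last picture I viewed, taken before the lid was fully shut.

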